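Clamp a manifold bar in a twin-screw clamp, cross bar kept square

ROBOT

A 6-joint arm with a two-finger parallel gripper is mounted at the origin on the work surface. World frame = base frame: x ahead of the robot, y to its left, z up, the work surface at z = 0. Lengths are in mm, angles in rad, forces in N, time in s.
With the tool pointing down it reaches from about 400 to 825 mm from the base axis. Payload 7 kg.
Tool frame: the origin (TCP) lies at the very end of the fingers, on their centre line; the grasp point (between the pads) lies 19 mm behind it; z points along the fingers, y is the direction in which the jaws open and shut (so a half turn about z gives the same grasp; the last joint's range is limited). The gripper opens to 88 mm and grips with 3 to 60 N. Pads are 19 mm wide; open, the fingers measure 130 mm over their backs; the gripper's body (78 mm by 193 mm) begins 47 mm behind the grasp point.
Start: joints at [-1.048, 0.359, 0.012, 0, -1.224, -0.288], TCP at [157.012, -656.462, 226.561] pointing down, gripper open.
Joint ranges: [-3.07, 3.07], [-1.43, 2.12], [-1.02, 1.25], [-3.03, 1.67], [-3.05, -0], [-3.03, 3.03]. Speed limits (rad/s): [2.39, 2.39, 3.01, 3.14, 3.14, 3.14].

INTERFACE

Orientations are given as a unit quaternion [x, y, z, w].
In Python, from plant import bot gives the robot as it stands. Calls block until the motion is done:
- bot.move_ptp(position, orientation): joint-space move of the TCP to a pose.
- bot.line_to(position, velocity=150, ori=None): straight line of the TCP; ori=None keeps the orientation; velocity is the mean speed in mm/s.
- bot.move_joints(angles): joint-space move.
- bot.move_gripper(opening, force=None): finger opening in mm; force is the grip in N (None keeps the last); returns when the fingers have stopped.
- bot.pause(seconds).
- bot.solve_ik(position, orientation): joint angles nearest the present ones, or None.
- bot.read_state(): the state.
- bot.camera(name): name is "scene" or "top" or "wrist"; returns the picture (480x640x3 uint8, red, green, blue); there is no depth.
- bot.get_calibration(name): a dict with "fx", "fy", "cx", "cy" (pixels), "view" (4x4, takes a point from world to camera coordinates); the wrist camera has in their place "T_tool_cam" (4x4, takes a point from camera to tool coordinates, whose origin is the TCP and whose axes are the flange's). Camera axes: x right, y up, looking along -z (the intrinsics and any distortion apply to the point x, -y, -z); pixel columns grow to the right and rows downward; lengths in mm; the calibration is good to about 2 mm. The wrist camera is an equidistant fisheye: a pixel r from the principal point sees the ray r / f radians off the axis. A picture is of the moment at which its call begins: read the wrist's pose just before it. get_calibration takes no time and is no camera call.
A pose or a line that the arm cannot do raises bot.Unreachable and nothing moves.
- bot.close_job(): hands the job in, once; it reports no verdict.
The state is a dict: "t": time; "joint_pos": joint angles; "qvel": joint speeds; "tau": joint torques, N m; "tcp_pos": TCP position; "eef_rot": TCP orientation; "contact_force": force on the tool from outside, world axes, zero at the start; "moment": the same for the moment, N m; "width": finger opening in mm.
Only numpy, scipy, OpenCV 4.12 (cv2) and the standard library are available. Lean on these libraries where they do the work, as an engineer would, in place of code of your own. Each camera call takes 0.05 s, during which the arm holds its last target. There are 200 camera calls.

TASK

Push the brass manifold bar gently along its channel until its far end sits home against the end stop, then clamp it there: turn the clamp's two black square knobs clockwise in turn, a little at a time, so that the cross bar comes down level and never cants much. Stop when the bar's pad grips the manifold firmly without crushing it, the bar still level; let go and leave the other things on the bench alone.

Things in the scene. Friction and masses are not known exactly. Their poses are not given: they have to be found in the camera images.
- clamp: Fixed blue base plate, 230 (x) x 250 (y) x 12 mm; origin under its centre, on the bench. x runs along the channel from its open end (towards the robot) to the end stop, y left, z up. Channel floor 22 mm above the bench; cheeks 40 mm apart inside, tops 36 mm high, x = -85 to +85 mm. Threaded posts at x = 0, y = +90 and -90 mm, tops 144 mm high. Yawed differently each time.
- stop_face (a point): Centre of the end stop's inner face: the stop is a dark steel plate 56 mm wide, 12 to 64 mm above the bench, face at clamp x = +85 mm. Same axes as the clamp.
- manifold: Loose brass manifold bar, 0.6 to 0.85 kg: a block 170 (x, along the channel) x 36 x 40 mm high, three outlet stubs sticking 18 mm out of its right (-y) side; origin at the centre of its underside, axes as the clamp's. It lies in the channel, at first 20 to 40 mm short of the stop; sliding it takes up to 16 N. Shoving it with over 40 N spoils it.
- manifold_end (a point): Centre of the manifold's near end face (towards the robot), 20 mm above its underside, 85 mm from its origin; push here towards the stop. It overhangs the channel's open end at first; when home it is level with the channel's end. The base plate (top 12 mm above the bench) reaches 30 mm further.
- bar: Aluminium cross bar, 28 (x) x 222 (y) x 18 mm; origin centre of its underside, axes as the clamp's. Springs hold it up: at first level, underside 78 mm above the bench. The two square nuts press its ends down, 180 mm apart; 1 rad of one nut cants it 0.028 rad; over 0.03 rad spoils it. The sprung rubber pad under its middle reaches 8 to 14 mm below it, unmeasured, 2 to 8 mm above the manifold.
- screw_left (a joint): Left (+y) square nut, rad, growing clockwise from above: sinks 5 mm per rad; starts at 0 to 0.35, bears on the bar from 0.4, stays where left; range -0.5 to 8. Equal values of both: level bar. Once the pad bears, the clamping force grows 60 to 80 N per rad of one nut, and the torque felt by 0.003 N m per N (free: about 0.06 N m). Firm: about 45 N. Under 20 N is loose, over 80 N crushes.
- screw_right (a joint): The same for the right (-y) nut.
- screw_left_grip (a point): Point on the left nut's axis, 126 mm above the bench at nut value 0, sinking 5 mm per rad: black square hand nut (knob), 34 x 34 mm, 36 mm high, from 21 mm below this point to 15 mm above, to be pinched across two opposite flats from above. Its x and y axes are square to the flats and turn with it; at value 0 they agree with the clamp's.
- screw_right_grip (a point): The same for the right nut, at clamp y = -90 mm.
- sleeve: Bystander: upright steel pipe sleeve, 60 mm wide, 70 mm high, origin under its centre. Leave it alone.
- wrench: Bystander: a wrench lying on the bench. Leave it alone.
- bracket: Bystander: a U-shaped steel pipe bracket, 60 x 40 x 55 mm. Leave it alone.
Mind the look-alikes: they are no part of the job. Of the things that look like the bar, the largest one is meant.

How it is judged (in metres and radians):
On the way, in this order (a step that is already met when the one before it is completed fails the run):
1. the manifold is pushed home against the end stop before it is clamped (x of manifold in the frame of clamp above -0.003 m and contact force between bar and manifold below 0.5 N), for 0.1 s.
2. the bar's pad comes down on the manifold (contact force between bar and manifold above 1 N).
At the end, for the whole second after the job is handed in: The manifold's far end is within 3 mm of the end stop, the pad presses on it with 20 to 80 N, the bar is level to within 0.02 rad (3.6 mm between the posts), the manifold is at rest (x of manifold in the frame of clamp above -0.003 m and contact force between bar and manifold between 20 and 80 N and angle between bar's own z axis and vertical below 0.02 rad and linear speed of manifold below 0.01 m/s); the robot touches nothing.
It fails at once if the bar cants by more than 0.03 rad (angle between bar's own z axis and vertical above 0.03 rad).
It fails at once if the manifold is crushed by the pad (over 80 N) (contact force between bar and manifold above 80 N).
It fails at once if the manifold is shoved with more than 40 N (contact force between any of the arm, the fingers and manifold above 40 N).
It fails at once if a bystander is disturbed (distance of any of sleeve, wrench, bracket from where it was at the start of the episode above 0.015 m).
It also fails if it takes over 72 s, if anything falls off the work surface, if the arm or the gripper's body presses on something with over 40 N, if the wrist force passes 120 N, or if a joint passes its speed limit or range.

## Working session

There is one attempt and no reset: what is moved stays moved. The work goes in short steps, each a Python script; the robot and the scene stay as the last script left them, time stands still between calls to the robot, and variables do not carry over. Pictures are saved under pics/ and viewed, about 8 in all and at most 12, crops included, and the job is handed in when it is done.

```bash
ls; mkdir -p pics
python3 - <<'E'
from plant import bot
import cv2,numpy as np
for n in("scene","top"):
    im=bot.camera(n); cv2.imwrite(f"pics/{n}0.png",im[:,:,::-1]); print(n,bot.get_calibration(n))
print(bot.get_calibration("wrist")); print(bot.read_state())
E
```

```text
pics
scene {'fx': 509.76282868602306, 'fy': 509.76282868602306, 'cx': 312.13383596175703, 'cy': 249.94608945793888, 'view': array([[ 1.17796002e-01,  9.92949054e-01, -1.32769416e-02,
        -4.21779654e+01],
       [-7.75210231e-01,  1.00304592e-01,  6.23689094e-01,
         3.88389858e+02],
       [ 6.20623235e-01, -6.31756607e-02,  7.81559746e-01,
        -1.49449584e+03],
       [ 0.00000000e+00,  0.00000000e+00,  0.00000000e+00,
         1.00000000e+00]])}
top {'fx': 601.3682594317502, 'fy': 601.3682594317502, 'cx': 319.04434327187244, 'cy': 243.05973345816892, 'view': array([[-2.21306099e-02, -9.99751391e-01, -2.71893654e-03,
        -4.55209388e+00],
       [ 9.87057383e-01, -2.22815210e-02,  1.58812018e-01,
        -5.72399083e+02],
       [-1.58833118e-01,  8.30860424e-04,  9.87305095e-01,
        -1.29971267e+03],
       [ 0.00000000e+00,  0.00000000e+00,  0.00000000e+00,
         1.00000000e+00]])}
{'fx': 371.64829954431775, 'fy': 371.64829954431775, 'cx': 318.5641391043152, 'cy': 242.6597864979123, 'T_tool_cam': array([[-5.02536580e-04,  9.69982569e-01,  2.43173936e-01,
 
[... 254 characters left out ...]
         1.00000000e+00]])}
{'t': 0.1, 'joint_pos': array([-1.04788722e+00,  3.59323406e-01,  1.11724966e-02, -3.45145931e-04,
       -1.22410105e+00, -2.88112268e-01]), 'qvel': array([ 0.00144792, -0.00132311,  0.00235884,  0.00061675, -0.00225278,
       -0.00069742]), 'tau': array([-1.08100619e-03, -5.84166133e+01,  2.93748933e+01,  7.01544553e+00,
        1.01290934e-02, -6.95118842e-05]), 'tcp_pos': array([ 156.93054085, -656.05822465,  225.71409686]), 'eef_rot': array([-1.17070548e-01,  9.93123321e-01,  7.32803099e-04, -1.38012471e-04]), 'contact_force': array([-0.18966626,  0.55387955,  0.11976024]), 'moment': array([-0.04682863, -0.02398277,  0.03723317]), 'width': 87.38599730074368}
```

View pics/top0.png

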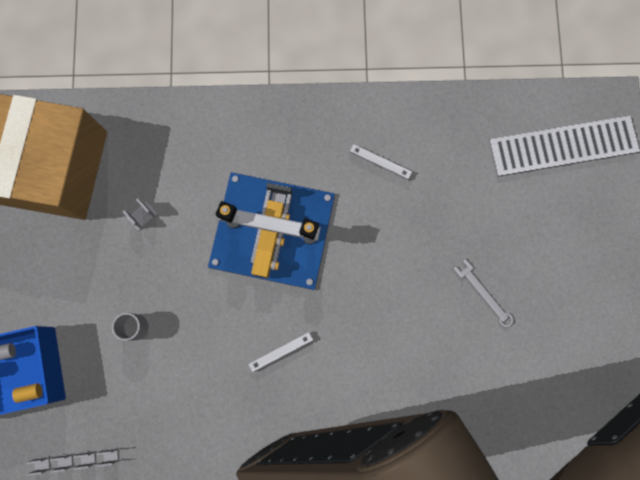

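View pics/scene0.png

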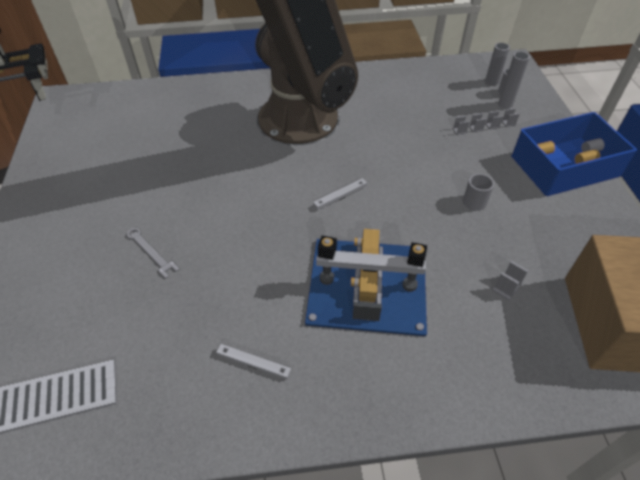

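Top picture: the clamp is at about (272,230). Three things look like the bar: loose strips at (380,162) and (282,352), and the cross bar over the clamp at (267,222). The cross bar carries the knobs at (227,212) and (310,229) and is the largest, so it is the one meant. I'll confirm this in a crop.

Run:
```python
import cv2
a=cv2.imread("pics/top0.png")[160:300,195:350]; cv2.imwrite("pics/c1.png",cv2.resize(a,None,fx=5,fy=4.2857*1.1667*0.857,interpolation=cv2.INTER_CUBIC) if 0 else cv2.resize(a,None,fx=4,fy=4,interpolation=cv2.INTER_CUBIC))
```

```text
(no output)
```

View pics/c1.png

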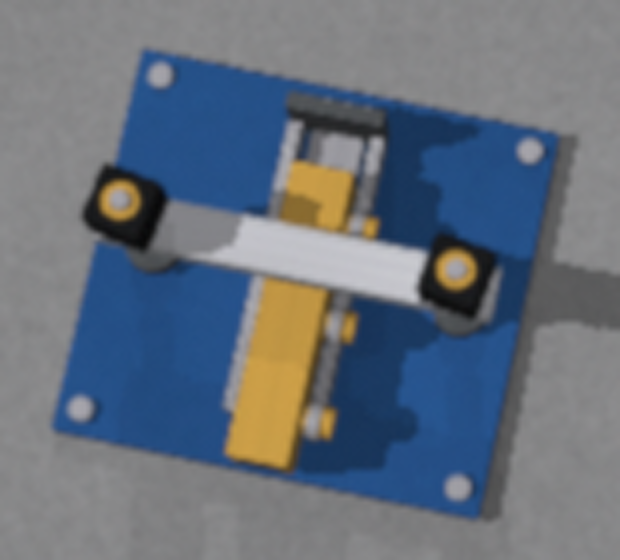

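The crop confirms it: the cross bar runs between the knobs at crop (119,200) and (456,268), with the manifold's near end at (262,460). Next I fit the clamp pose.

```bash
cat > h.py <<'E'
import numpy as np,cv2
from scipy.optimize import least_squares
from scipy.spatial.transform import Rotation as R
from plant import bot
def proj(n,P):
    k=bot.get_calibration(n);c=np.c_[P,np.ones(len(P))]@k["view"].T
    return np.c_[k["cx"]+k["fx"]*c[:,0]/-c[:,2],k["cy"]-k["fy"]*c[:,1]/-c[:,2]]
def C(p,cl):  # clamp -> world
    x,y,a=cl; p=np.atleast_2d(p).astype(float)
    return np.c_[x+p[:,0]*np.cos(a)-p[:,1]*np.sin(a),y+p[:,0]*np.sin(a)+p[:,1]*np.cos(a),p[:,2]]
E
python3 - <<'E'
from h import *
P=np.array([[115,125,12],[115,-125,12],[-115,-125,12],[-115,125,12],[0,90,144],[0,-90,144]])
u=(np.array([[143,48],[558,133],[480,518],[53,430],[119,200],[456,268]])-1.5)/4+[195,160]
s=least_squares(lambda v:(proj("top",C(P,v))-u).ravel(),[570,80,-.18])
print(s.x,s.fun.round(1).reshape(-1,2))
# manifold near end top edge centre z=62
v=(np.array([[262,462]])-1.5)/4+[195,160]
m=least_squares(lambda q:(proj("top",C([[q[0],q[1],62]],s.x))-v).ravel(),[-110,0]);print("near end",m.x)
# knob top corners
for y in(90,-90):
  for t in(0,.1,.2,.35):
    q=[[17*np.sqrt(2)*np.cos(k*np.pi/2+np.pi/4-t),y+17*np.sqrt(2)*np.sin(k*np.pi/2+np.pi/4-t),141] for k in range(4)]
    print(y,t,((proj("top",C(q,s.x))-[195,160])*4+1.5).round().tolist())
print(s.x)
E
```

```text
[ 6.11583785e+02  9.10728012e+01 -2.25321206e-01] [[-0.4 -0. ]
 [ 0.6 -0.3]
 [ 0.   0.2]
 [-0.6  0.1]
 [ 0.2 -0. ]
 [ 0.1 -0. ]]
near end [-112.48407562   -2.92999814]
90 0 [[96.0, 164.0], [82.0, 226.0], [145.0, 239.0], [159.0, 176.0]]
90 0.1 [[100.0, 161.0], [79.0, 222.0], [141.0, 241.0], [162.0, 180.0]]
90 0.2 [[105.0, 160.0], [77.0, 218.0], [137.0, 243.0], [163.0, 184.0]]
90 0.35 [[111.0, 158.0], [76.0, 211.0], [130.0, 245.0], [165.0, 191.0]]
-90 0 [[432.0, 231.0], [418.0, 294.0], [482.0, 307.0], [495.0, 244.0]]
-90 0.1 [[435.0, 229.0], [416.0, 290.0], [478.0, 309.0], [498.0, 248.0]]
-90 0.2 [[440.0, 227.0], [414.0, 286.0], [474.0, 311.0], [499.0, 252.0]]
-90 0.35 [[446.0, 225.0], [412.0, 279.0], [467.0, 313.0], [502.0, 259.0]]
[ 6.11583785e+02  9.10728012e+01 -2.25321206e-01]
```

```bash
cat >> h.py <<'E'
CL=np.array([611.58,91.07,-.2253])
def ori(phi):
    c,s=np.cos(phi),np.sin(phi)
    return R.from_matrix(np.array([[-c,-s,0],[-s,c,0],[0,0,-1]]).T).as_quat()
def W(x,y,z): return C([[x,y,z]],CL)[0]
def st(n=1):
    S=[bot.read_state() for _ in range(n)]
    return S[-1]["t"],np.mean([s["contact_force"] for s in S],0),np.mean([s["moment"] for s in S],0),np.mean([s["tau"][5] for s in S]),S[-1]
E
python3 - <<'E'
from h import *
for y in(90,-90):
  for t in(0,.5,1,1.5,2,2.5):
    q=bot.solve_ik(W(0,y,110),ori(CL[2]-t)); print(y,t,None if q is None else q.round(2))
print(bot.solve_ik(W(-125,0,44),ori(CL[2])),bot.solve_ik(W(-125,0,200),ori(CL[2])))
for i in range(4):
    s=bot.read_state();print(s["t"],s["moment"],s["contact_force"])
bot.move_gripper(0,20)
bot.move_ptp(W(-150,0,150),ori(CL[2])); print(st()[0])
bot.line_to(W(-150,0,44),150)
t,f,m,_,s=st(10);print(t,f,s["tcp_pos"],s["width"],W(-150,0,44))
cv2.imwrite("pics/w1.png",bot.camera("wrist")[:,:,::-1])
E
```

```text
90 0 [ 0.57  0.42 -0.18  0.   -0.97 -2.37]
90 0.5 [ 0.57  0.42 -0.18  0.   -0.97 -2.87]
90 1 [ 0.57  0.42 -0.18  0.   -0.97  2.91]
90 1.5 [ 0.57  0.42 -0.18  0.   -0.97  2.41]
90 2 [ 0.57  0.42 -0.18  0.   -0.97  1.91]
90 2.5 [ 0.57  0.42 -0.18  0.   -0.97  1.41]
-90 0 [ 0.34  0.32 -0.33  0.   -0.92 -2.13]
-90 0.5 [ 0.34  0.32 -0.33  0.   -0.92 -2.63]
-90 1 None
-90 1.5 [ 0.34  0.32 -0.33  0.   -0.92  2.65]
-90 2 [ 0.34  0.32 -0.33  0.   -0.92  2.15]
-90 2.5 [ 0.34  0.32 -0.33  0.   -0.92  1.65]
[ 6.28763555e-01  2.82016511e-01 -5.88822281e-01 -4.44089210e-16
 -6.99957535e-01 -2.42485988e+00] [ 0.62876356  0.09616576 -0.39725316  0.         -1.07737741 -2.42485988]
0.1 [-0.04682863 -0.02398277  0.03723317] [-0.18966626  0.55387955  0.11976024]
0.1 [-0.04682863 -0.02398277  0.03723317] [-0.18966626  0.55387955  0.11976024]
0.1 [-0.04682863 -0.02398277  0.03723317] [-0.18966626  0.55387955  0.11976024]
0.1 [-0.04682863 -0.02398277  0.03723317] [-0.18966626  0.55387955  0.11976024]
4.4833
5.3417 [0.20417225 0.01044252 1.10712701] [465.88516167 124.75141038  44.52734252] 0.5012983538365906 [465.37093031 124.57981855  44.        ]
```

View pics/w1.png

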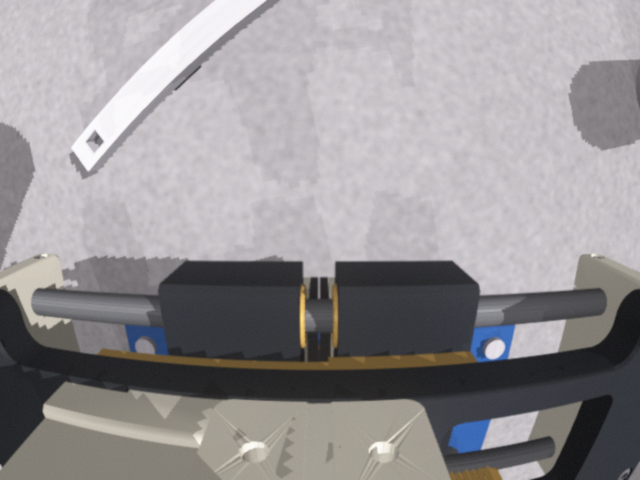

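The picture shows the fingers closed and symmetric about the channel: the plate bolts at (145,347) and (492,347) straddle the centre. I'll push now in small steps while monitoring the force.

Run:
```python
from h import *
d=np.array([np.cos(CL[2]),np.sin(CL[2]),0])
bot.line_to(W(-128,0,44),60)
t,f0,*_=st(); print(t,f0)
x=-128;n=0
while x<-84:
    step=2 if x<-100 else 0.7
    x+=step; bot.line_to(W(x,0,44),20)
    t,f,_,_,s=st(); F=(f-f0)@d
    print(round(x,1),round(t,2),round(F,1),((s["tcp_pos"][:2]-CL[:2])@d[:2]).round(1))
    if F<-24: break
bot.pause(0.2); print(st()[1]-f0)
```

```text
5.9083 [ 0.07440063  0.22474495 -0.40663961]
-126 6.16 -0.3 -126.0
-124 6.41 -0.6 -123.9
-122 6.66 -3.1 -122.5
-120 6.91 -5.6 -120.7
-118 7.16 -5.0 -118.7
-116 7.41 -4.5 -116.8
-114 7.66 -4.4 -114.7
-112 7.91 -5.6 -112.5
-110 8.16 -2.9 -110.1
-108 8.41 -1.6 -107.9
-106 8.66 -2.3 -105.8
-104 8.91 -1.6 -103.8
-102 9.16 -2.8 -101.9
-100 9.41 -2.6 -99.9
-99.3 9.66 -4.7 -99.5
-98.6 9.91 -4.8 -98.8
-97.9 10.16 -5.3 -98.1
-97.2 10.41 -5.6 -97.4
-96.5 10.66 -5.6 -96.7
-95.8 10.91 -5.5 -96.0
-95.1 11.16 -6.0 -95.3
-94.4 11.41 -8.3 -95.1
-93.7 11.66 -12.8 -95.1
-93.0 11.91 -16.8 -95.1
-92.3 12.16 -21.9 -95.0
-91.6 12.41 -24.7 -95.0
[-23.19852801  10.26261153  15.99807941]
```

The manifold is home: the TCP stalled at clamp x = -95 and the force ramped to 25 N. Next I retreat and grip the left nut.

```bash
cat >> h.py <<'E'
def pose(side,t,dz=0): return W(0,90*side,110-5*t+dz),ori(CL[2]-t+np.pi)
def grip(side,t,up=45):
    p,o=pose(side,t,up); bot.move_ptp(p,o); bot.line_to(pose(side,t)[0],150)
    b=st(); bot.move_gripper(30,40); a=st()
    print("grip",side,t,"t=%.2f"%a[0],"w=%.1f"%a[4]["width"],"dF",(a[1]-b[1]).round(1),"dM",(a[2]-b[2]).round(3)); return b
def turn(side,t0,t1,b,step=.1,rate=.6):
    n=max(1,int(round((t1-t0)/step)))
    for t in np.linspace(t0,t1,n+1)[1:]:
        p,o=pose(side,t); bot.line_to(p,5*rate,o); a=st()
        print("  t=%.2f T=%.2f Mz=%.3f tau=%.3f F=%s yawerr=%.3f"%(t,a[0],a[2][2]-b[2][2],a[3]-b[3],(a[1]-b[1]).round(1),(R.from_quat(a[4]["eef_rot"])*R.from_quat(o).inv()).as_rotvec()[2]))
def release(side,t,up=45):
    bot.move_gripper(62,40); bot.line_to(pose(side,t,up)[0],200)
E
python3 - <<'E'
from h import *
bot.line_to(W(-130,0,44),150); bot.line_to(W(-150,0,165),200)
bot.move_gripper(62,40)
p,o=pose(1,.25,45); bot.move_ptp(p,o)
print(st()[0])
cv2.imwrite("pics/w2.png",bot.camera("wrist")[:,:,::-1])
b=grip(1,.25); turn(1,.25,.35,b,.05)
print(bot.read_state()["joint_pos"].round(2))
cv2.imwrite("pics/w3.png",bot.camera("wrist")[:,:,::-1])
E
python3 -c "
import cv2,numpy as np
a=[cv2.imread(f'pics/w{i}.png')[100:480] for i in(2,3)]
cv2.imwrite('pics/w23.png',cv2.resize(np.hstack(a),(800,238)))"
```

```text
17.4417
grip 1 0.25 t=18.77 w=34.6 dF [-0.1  2.1  1.5] dM [ 0.923 -0.352  0.043]
  t=0.30 T=19.02 Mz=-0.096 tau=-0.206 F=[1.4 3.2 1.6] yawerr=0.001
  t=0.35 T=19.27 Mz=-0.134 tau=-0.140 F=[0.5 4.3 3.4] yawerr=0.002
[ 0.57  0.42 -0.18  0.   -0.97  0.43]
```

View pics/w23.png

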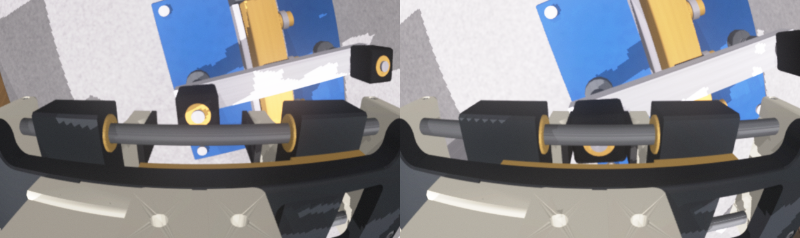

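The left nut (crop (590,130)) is held squarely, with width 34.6 mm. I turn it partway, then go to the right nut.

Run:
```python
from h import *
b=st(); turn(1,.35,.95,b,.1); release(1,.95)
b=grip(-1,.1); turn(-1,.1,1.3,b,.12); release(-1,1.3); print(st()[0])
```

```text
t=0.45 T=19.63 Mz=-0.057 tau=-0.135 F=[ 1.  -0.7  1. ] yawerr=0.002
  t=0.55 T=19.95 Mz=-0.069 tau=-0.135 F=[-0.6  0.6  1. ] yawerr=0.002
  t=0.65 T=20.27 Mz=-0.070 tau=-0.138 F=[0.3 0.2 0.4] yawerr=0.002
  t=0.75 T=20.58 Mz=-0.026 tau=-0.140 F=[0.6 1.7 0.6] yawerr=0.002
  t=0.85 T=20.90 Mz=0.004 tau=-0.143 F=[1.1 0.4 0.2] yawerr=0.002
  t=0.95 T=21.22 Mz=0.012 tau=-0.145 F=[0.6 1.8 0. ] yawerr=0.003
grip -1 0.1 t=24.33 w=34.1 dF [0.4 4.3 3.9] dM [ 1.428  0.325 -0.067]
  t=0.22 T=24.68 Mz=-0.016 tau=-0.076 F=[-0.7  4.5  5.5] yawerr=0.001
  t=0.34 T=25.03 Mz=-0.077 tau=-0.063 F=[-0.9  3.7  4.5] yawerr=0.001
  t=0.46 T=25.38 Mz=-0.030 tau=-0.062 F=[0.1 4.8 4.3] yawerr=0.001
  t=0.58 T=25.73 Mz=-0.046 tau=-0.062 F=[-0.9  5.   5. ] yawerr=0.001
  t=0.70 T=26.08 Mz=-0.055 tau=-0.063 F=[0.1 4.7 4.2] yawerr=0.001
  t=0.82 T=26.43 Mz=-0.083 tau=-0.063 F=[-0.2  4.9  4.9] yawerr=0.001
  t=0.94 T=26.78 Mz=-0.056 tau=-0.062 F=[-1.1  5.   4.6] yawerr=0.001
  t=1.06 T=27.13 Mz=-0.075 tau=-0.064 F=[-0.7  5.7  5.3] yawerr=0.001
  t=1.18 T=27.48 Mz=0.026 tau=-0.066 F=[-1.4  4.8  4.9] yawerr=0.001
  t=1.30 T=27.83 Mz=-0.013 tau=-0.068 F=[-0.2  4.5  4.8] yawerr=0.001
28.9083
```

Joint 6's torque gives a very clean signal (free turning is about 0.062), so I'll use it to detect pad contact.

```bash
cat >> h.py <<'E'
def turn2(side,t0,t1,step=.07,rise=.03):
    lo=None;t=t0
    while t<t1-1e-6:
        t=min(t+step,t1); p,o=pose(side,t); bot.line_to(p,1.6,o); a=st()
        T=-a[3]; print("  %.2f:%.4f"%(t,T),end="")
        if t>t0+.15: lo=T if lo is None else min(lo,T)
        if lo is not None and T>lo+rise: break
    print(" T=%.2f"%a[0]); return t
E
python3 - <<'E'
from h import *
grip(1,.95); t=turn2(1,.95,1.75); release(1,t); print("left",t,st()[0])
E
```

```text
grip 1 0.95 t=30.68 w=34.8 dF [ 4.7 -0.3  1. ] dM [ 0.23  -1.439  0.091]
  1.02:0.1782  1.09:0.1454  1.16:0.1454  1.23:0.1454  1.30:0.1454  1.37:0.1456  1.44:0.1461  1.51:0.1465  1.58:0.1473  1.65:0.1485  1.72:0.1499  1.75:0.0664 T=33.87
left 1.75 34.9417
```

Run:
```python
from h import *
grip(-1,1.3); t=turn2(-1,1.3,2.07,rise=.02); release(-1,t); print("right",t,st()[0])
```

```text
grip -1 1.3 t=36.72 w=34.1 dF [2.5 0.7 3. ] dM [ 0.137 -0.411 -0.026]
  1.37:0.2589  1.44:0.1308  1.51:0.1248  1.58:0.1242  1.65:0.1237  1.72:0.1233  1.79:0.1238  1.86:0.1220  1.93:0.1388  2.00:0.1601 T=39.38
right 2.0000000000000004 40.4583
```

The pad touched at right nut 1.88 (left 1.75), and the force is now about 9–12 N. Turning the left nut to about 2.2 should bring it to 35–57 N.

Run:
```python
from h import *
grip(1,1.75); t=turn2(1,1.75,2.17,rise=.115); release(1,t); print("left",t,st()[0])
```

```text
grip 1 1.75 t=42.23 w=33.9 dF [ 4.3 -3.   1.1] dM [-0.942 -1.394  0.104]
  1.82:0.1953  1.89:0.1817  1.96:0.1824  2.03:0.2030  2.10:0.2357  2.17:0.2605 T=43.83
left 2.17 44.9083
```

By torque (0.260 against 0.146 free) the force is about 38 N, and nut travel gives about 38 N too, so it is firm and mid-band. The nuts stand at 2.17 and 2.00, a cant of about 0.005 rad. Now I back off and check.

Run:
```python
from h import *
p,o=pose(1,2.17,130); bot.line_to(p,200); bot.move_ptp(W(-150,60,260),o)
for n,s in(("top",np.s_[160:300,195:350]),("scene",np.s_[215:340,290:445])):
    cv2.imwrite(f"pics/{n}f.png",cv2.resize(bot.camera(n)[s][:,:,::-1],(400,360),interpolation=cv2.INTER_CUBIC))
cv2.imwrite("pics/fin.png",np.hstack([cv2.imread(f"pics/{n}f.png") for n in("top","scene")]))
print(st()[0],st()[1])
```

```text
46.25 [ 0.96366701  0.1548261  -0.59972839]
```

View pics/fin.png

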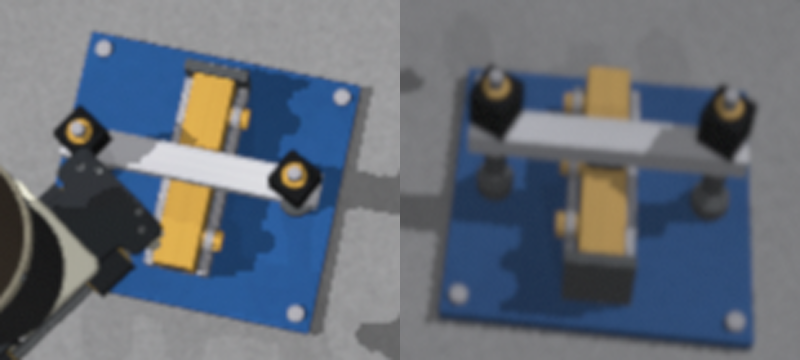

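The final pictures show the manifold's far end against the stop (left picture, (215,75)), the bar level and the gripper clear. I'm handing in.

```bash
python3 -c "
from plant import bot
print(bot.close_job())"
```

```text
the job is handed in; nothing more can be done
None
```

I pushed the manifold home and clamped it, then handed the job in after about 46 s of the 72 s allowed. No verdict was reported.

- **Push:** the manifold slid with about 6 N. I stopped at about 25 N, under the 40 N limit, when it stalled at the end-of-channel position. The final top picture shows its far end against the stop.
- **Clamping:** I turned the nuts alternately, left to 0.95, right to 1.3, left to 1.75, right to 2.0, left to 2.17 rad. By the commanded nut angles the cant never passed about 0.015 rad. The pad touched at right 1.88, left 1.75.
- **Final state:** the cant is about 0.005 rad from the nut angles, and the bar looks level in the scene picture. The force is about 38 N, from both the torque rise and the nut travel. The gripper is open and clear, and I did not go near the bystanders.

**Unsettled checks:**
- The torque slopes came out at 0.3–0.4 N m per rad, steeper than the expected 0.21. If those are right, the force could be somewhat higher, at most about 60 N, which is still within 20–80 N.
- The wrist moment was too noisy to use, so the torque estimate rests on joint 6 alone.

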